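# Make up the haberdashery tray and offer the ball button on it

### The arm

A 6-joint arm with a two-finger parallel gripper is mounted at the origin on a cart in front of the work surface, level with it; the furniture and walls round the work are solid. World frame = base frame: x ahead of the robot, y to its left, z up, the work surface at z = 0. Lengths are in m, angles in rad, forces in N, time in s.
With the tool pointing down it reaches from about 0.425 to 0.95 m from the base axis. Payload 3.5 kg.
Tool frame: the origin (TCP) lies between the finger pads; the fingertips stand 22 mm ahead of it and the grasp point (between the pads) lies 3 mm ahead of it (ctrl.nose_length is the z of the fingertips in the tool frame, in m); z points along the fingers, y is the line along which they close (so a half turn about z gives the same grasp; the last joint's range is limited). The gripper opens to 85 mm and grips with 20 to 120 N. Pads are 22 mm wide; open, the fingers measure 114 mm over their backs; the gripper's body (76 mm by 85 mm) begins 54 mm behind the grasp point. The pads swing forward as they close: fully open they stand 13 mm farther back than shut.
Start: joints at [1.083, 0.286, 1.577, -0, 1.279, -0.15], TCP at [0.224, 0.637, 0.253] pointing down, gripper open.
Joint ranges: [-2.77, 2.77], [-0.9, 2.22], [0.21, 2.48], [-1.53, 4.67], [0.24, 2.81], [-2.84, 2.84]. Speed limits (rad/s): [2.79, 2.79, 3.14, 3.14, 3.14, 3.14].

### API

Orientations are given as a unit quaternion [x, y, z, w].
In Python, from plant import ctrl gives the robot as it stands. The module is installed in compiled form; this text tells all that it offers.
- The arm moves only by the tool send_rows, never from a script. Its argument "rows" is text: rows parted by semicolons, each of 7 numbers parted by spaces: the turn, a rotation vector about the tool's x, y, z in degrees, then the shift along the tool's x, y, z in mm, then the opening, from -1 (shut) to 1 (fully open). A call has 1 to 8 rows; each row is the pose to reach, as a shift and turn from the pose commanded when the call began, along the tool's axes at that moment; what a row does not reach only later rows make up. A row lasts 1/8 s, in which the tool goes at most 62.5 mm and 10.7 degrees, less where a joint would pass 70% of its speed; a pose out of reach is approached as far as the arm can. A call with a gripper value outside its range is refused whole. The fingers move at their own pace and stop on an object; "grip_force" is the grip in N (left out, the last holds). Time passes only in rows, so rows that repeat a pose let the fingers close. It gives the time, the measured TCP pose, the force, the opening and the grip force at its end, in the units of the state.
- ctrl.get_state(): the state, without advancing time (a new reading comes with each control period).
- ctrl.read_camera(name): name is "scene" or "top" or "wrist"; returns a dict with "color" (420x560x3 uint8, red, green, blue), "fx", "fy", "cx", "cy" (pixels), "extrinsics" (4x4, takes a point from world to camera coordinates). Camera axes: x right, y down, z forward; pixel columns grow to the right and rows downward; lengths in m; the calibration is good to about 2 mm. A picture is of the moment at which its call begins. There is no depth.
- ctrl.sign_off(): hands the job in; it is judged then, once.
Trained networks look in a picture, given as the dict that the camera call returned (one of the last four; its "shot" number tells which), for a name from the list of things; names that differ only in an ending like _2 or _b are one class to them, and where a whole thing is asked for, a point or a joint stands for the part that bears it (a point fixed in the world has none). Each returns a list of dicts, best first, with "p" (0 to 1); they miss things now and then, are a little off and sometimes report something else, mostly with a low value. They report only what shows in the picture. A call takes as long as a camera call. They do not tell look-alikes from the thing itself.
- ctrl.look_for(picture, target): "position" ([x, y, z] in m, in the coordinates of the camera as it stood for that picture, good to about 4 mm: the middle of the surface that is visible of it).
The state is a dict: "time": time; "qpos": joint angles; "dq": joint speeds; "joint_efforts": joint torques, N m; "eef_pos": TCP position; "tcp_rot": TCP orientation; "contact_force": force on the tool from outside, world axes, zero at the start; "wrist_torque": the same for the moment, N m; "opening": opening from 0.0 (shut) to 1.0 (fully open); "finger_force": force on a finger pad.
Only numpy, scipy, OpenCV 4.12 (cv2) and the standard library are available. Lean on these libraries where they do the work, as an engineer would, in place of code of your own. Each camera call takes 0.05 s, during which the arm holds its last target. There are 200 camera calls.

### The job

Make up the wooden carrying tray for the seamstress behind the counter: while the tray stands on the counter, stand the thread spool and the little pin jar upright next to each other in its snug middle bay and let go of them. Then lift the tray by its hand bar to about 15 cm above where it stood and turn it level through a quarter turn, so that its dish end points straight across the counter, away from the robot, and the loose ball button stays in the middle of the dish all the while. Finish while holding it there, level and still, for her to take; leave the other things on the counter alone.

Things in the scene. Friction and masses are not known exactly. Their poses are not given: they have to be found in the camera images.
- tray: Loose wooden tray, 0.36 kg, 190 long (x -86 to 104) by 100 wide (y), floor 5 thick, walls 22 high. Origin: on the underside, straight below the hand bar; z up. +x end: white dish. -x end: three bays, the middle one snug. Starts on the counter, dish end to the robot's left (yaw about 1.57); at the end its x must point straight ahead, away from the robot (yaw 0). The bar's posts are at y = +-40.
- bar_middle (a point): Middle of the hand bar, 78 above the tray's underside. The bar runs along the tray's y, 14 thick (x), 24 high (top at 90), 94 long: grip its thickness here from above, fingers closing along the tray's x. Packed things reach 51 above the underside on its -x side.
- bay_middle (a point): Middle of the snug bay's floor, at x = -50, y = 0, z = 5 of the tray. The bay is 64 long (tray x -82 to -18), 34 wide (y); its walls reach 17 above this floor. Spool and jar stand in it one behind the other along x. Hold them across the tray's y, by the upper 16 mm or so: the fingertips then stay above the bay's walls, and a gripper's body can pass over the hand bar beside it.
- dish_middle (a point): Where the middle of the ball is when it lies in the middle of the dish: x = +54, y = 0, z = 16.5 of the tray. The saucer is 86 across and gently hollow: slope 3 degrees out to 8 mm from the middle, 8 degrees out to 23 mm, then 18 degrees to the rim.
- ball_button_center (a point): Centre of the loose brass ball button, 16 across, 12 g, that lies free in the dish and rolls if the tray is jerked or tilted.
- spool: Spool of thread with wooden rims, 29 across, 46 high, 22 g, standing loose on the counter at one side of the tray. Origin: centre of its underside, z up.
- pin_jar: Small round pin jar, pale ceramic with a knurled grey steel lid, 30 across, 44 high, 50 g, standing loose on the counter at the other side of the tray. Origin: centre of its underside, z up.
- ink_pad: Bystander: closed ink pad, 57x73x18. Origin: centre of its underside.
- chalk: Bystander: piece of tailor's chalk, 34x52x8, lying flat. Origin: centre of its underside.
- ticket_pad: Bystander: pad of job tickets, 140 (x) by 100 by 12, lying flat. Origin: centre of its underside.
- tip_box: Bystander, fixed: clear tip box, 86x137x191, at the far right. Origin: centre of its underside.
- far_side (a point): Fixed point on the counter top, 715 straight ahead of the robot (x = 0.715, y = 0, z = 0), with the world's axes: its x points straight across the counter, away from the robot. The tray is to be held nearer to the robot than this.
Things that resemble listed ones, but are neither listed nor needed, are in the scene too. Of the things shaped like the pin_jar, the ceramic one is meant.

How it is judged:
On the way, in this order (a step that is already met when the one before it is completed fails the run):
1. spool and jar stand upright on the floor of the snug bay, let go, the tray still standing on the counter (x of spool in the frame of bay_middle between -0.021 and 0.021 m and y of spool in the frame of bay_middle between -0.007 and 0.007 m and z of spool in the frame of bay_middle between -0.004 and 0.005 m and angle between the z axis of each of spool, pin_jar and the z axis of tray, either way round below 0.15 rad and x of pin_jar in the frame of bay_middle between -0.021 and 0.021 m and y of pin_jar in the frame of bay_middle between -0.007 and 0.007 m and z of pin_jar in the frame of bay_middle between -0.004 and 0.005 m and contact force between the fingers and spool below 0.2 N and contact force between the fingers and pin_jar below 0.2 N and height (world z) of tray below 0.006 m), for 0.2 s.
2. the tray is lifted clear of the counter with both still in the bay and the ball in the middle of the dish (x of spool in the frame of bay_middle between -0.021 and 0.021 m and y of spool in the frame of bay_middle between -0.007 and 0.007 m and z of spool in the frame of bay_middle between -0.004 and 0.005 m and angle between the z axis of each of spool, pin_jar and the z axis of tray, either way round below 0.15 rad and x of pin_jar in the frame of bay_middle between -0.021 and 0.021 m and y of pin_jar in the frame of bay_middle between -0.007 and 0.007 m and z of pin_jar in the frame of bay_middle between -0.004 and 0.005 m and distance between ball_button_center and dish_middle below 0.023 m and height (world z) of tray above 0.03 m and contact force between the fingers and tray above 1 N), for 0.2 s.
At the end, for the whole second after the job is handed in: The fingers hold the still tray, underside 10 to 22 cm above the counter, tilted under 0.08 rad, dish end straight away from the robot within 0.17 rad; spool and jar upright on the floor of the snug bay; ball within 23 mm of the middle of the dish; tray not against the tip box (x of spool in the frame of bay_middle between -0.021 and 0.021 m and y of spool in the frame of bay_middle between -0.007 and 0.007 m and z of spool in the frame of bay_middle between -0.004 and 0.005 m and angle between the z axis of each of spool, pin_jar and the z axis of tray, either way round below 0.15 rad and x of pin_jar in the frame of bay_middle between -0.021 and 0.021 m and y of pin_jar in the frame of bay_middle between -0.007 and 0.007 m and z of pin_jar in the frame of bay_middle between -0.004 and 0.005 m and distance between ball_button_center and dish_middle below 0.023 m and height (world z) of tray between 0.1 and 0.22 m and angle between tray's own z axis and vertical below 0.08 rad and angle between the x axis of tray and the x axis of far_side, either way round below 0.17 rad and x of far_side in the frame of tray above 0 m and linear speed of tray below 0.02 m/s and angular speed of tray below 0.1 rad/s and linear speed of ball_button below 0.04 m/s and contact force between the fingers and tray above 1 N and contact force between tray and tip_box below 0.2 N); the arm keeps its last pose, push and grip.
It fails at once if the ball button leaves the middle of the dish (more than 23 mm from it) (distance between ball_button_center and dish_middle above 0.023 m).
It fails at once if the ink pad is disturbed (moved over 25 mm) (distance of ink_pad from where it was at the start of the episode above 0.025 m).
It fails at once if the chalk is disturbed (moved over 25 mm) (distance of chalk from where it was at the start of the episode above 0.025 m).
It fails at once if the ticket pad is disturbed (moved over 25 mm) (distance of ticket_pad from where it was at the start of the episode above 0.025 m).
It also fails if it takes over 70 s, if anything falls off the work surface, if the arm or the gripper's body presses on something with over 40 N, if the wrist force passes 120 N, or if a joint passes its speed limit or range.

## Working session

There is one attempt and no reset: what is moved stays moved. The work goes in short steps, Python scripts to look and compute and a tool call to move; the robot and the scene stay as the last step left them, time stands still between calls to the robot, and variables do not carry over. Pictures are saved under pics/ and viewed, at most 10 in all, crops included, and the job is handed in when it is done.

Besides the shell and the picture viewer there is one more tool, called after ">>>" by a JSON object that holds its "op" and its "data", one argument or row to a line. send_rows: Moves the arm, as the interface text tells. Its arguments: {"type":"object","properties":{"rows":{"type":"string"},"grip_force":{"type":"number"}},"required":["rows"]}

```bash
mkdir -p pics
cat > h.py <<'E'
import numpy as np, cv2
from scipy.spatial.transform import Rotation as R
from plant import ctrl
def pic(n): return ctrl.read_camera(n)
def save(p,f,crop=None,s=1):
    im=p["color"][:,:,::-1]
    if crop: im=im[crop[1]:crop[3],crop[0]:crop[2]]
    cv2.imwrite("pics/"+f,cv2.resize(im,None,fx=s,fy=s,interpolation=cv2.INTER_CUBIC))
def world(p,c):
    E=np.array(p["extrinsics"]); return np.linalg.inv(E)@np.append(c,1)
def px(p,w):
    c=np.array(p["extrinsics"])@np.append(w,1); return np.array([p["fx"]*c[0]/c[2]+p["cx"],p["fy"]*c[1]/c[2]+p["cy"]])
def ray(p,u,v,z):
    Ei=np.linalg.inv(np.array(p["extrinsics"])); d=Ei[:3,:3]@np.array([(u-p["cx"])/p["fx"],(v-p["cy"])/p["fy"],1]); o=Ei[:3,3]
    return o+d*(z-o[2])/d[2]
def find(p,names):
    for n in names:
        for r in ctrl.look_for(p,n)[:4]:
            w=world(p,r["position"])[:3]; print(n,round(r["p"],2),w.round(3),px(p,w).round())
def tool(w):
    "world point -> shift in mm along tool axes from measured TCP"
    s=ctrl.get_state(); r=R.from_quat(s["tcp_rot"]); return r.inv().apply(np.array(w)-s["eef_pos"])*1000
E
python3 - <<'E'
from h import *
s=ctrl.get_state(); print(s, R.from_quat(s["tcp_rot"]).as_matrix().round(3), ctrl.nose_length)
for n in ["top","scene"]:
    p=pic(n); save(p,n+"0.png",s=1.4); print(n); print(np.linalg.inv(p["extrinsics"]).round(3),p["fx"])
    find(p,["tray","spool","pin_jar","ball_button_center","bar_middle","bay_middle","dish_middle","ink_pad","chalk","ticket_pad","tip_box"])
E
```

```text
{'time': 0.0, 'qpos': array([ 1.08296280e+00,  2.87242490e-01,  1.57817477e+00,  2.13005487e-06,
        1.27858001e+00, -1.50023002e-01]), 'dq': array([ 6.67631565e-04, -6.57328247e-04, -1.68380244e-03,  1.41292775e-03,
        8.55854228e-05,  3.90286212e-04]), 'joint_efforts': array([ 2.91661330e-03, -4.05981660e+01, -2.92627788e+01, -4.92351546e-05,
        5.92229568e-03,  5.80751788e-06]), 'eef_pos': array([0.22341208, 0.63632001, 0.25189709]), 'tcp_rot': array([ 1.68103474e-01,  9.85768622e-01, -1.14136158e-03, -3.77951697e-04]), 'contact_force': array([0.52747675, 0.80804822, 0.25535319]), 'wrist_torque': array([ 0.00584321,  0.03159663, -0.0570954 ]), 'finger_force': 0.0, 'opening': 1.0007008196414817} [[-0.943  0.331 -0.001]
 [ 0.331  0.943 -0.002]
 [ 0.    -0.002 -1.   ]] 0.022
top
[[-0.023 -0.988  0.153  0.356]
 [-1.     0.023 -0.    -0.006]
 [-0.003 -0.153 -0.988  1.421]
 [ 0.     0.     0.     1.   ]] 502.76842772612537
tray 0.72 [ 0.527 -0.009  0.013] [281. 218.]
spool 0.67 [0.449 0.245 0.044] [189. 247.]
pin_jar 0.64 [ 0.383 -0.267  0.046] [378. 267.]
pin_jar 0.52 [ 0
[... 528 characters left out ...]
]
 [-0.006 -0.9   -0.436  0.667]
 [ 0.     0.     0.     1.   ]] 543.3079622161905
tray 0.82 [ 0.523 -0.025  0.017] [282. 242.]
spool 0.44 [0.448 0.238 0.028] [196. 213.]
pin_jar 0.74 [ 0.446 -0.328  0.03 ] [354. 305.]
pin_jar 0.74 [ 0.525 -0.346  0.028] [386. 294.]
pin_jar 0.57 [ 0.372 -0.279  0.03 ] [310. 309.]
bar_middle 0.87 [ 0.518 -0.026  0.019] [281. 243.]
bay_middle 0.66 [ 0.522 -0.026  0.011] [282. 245.]
dish_middle 0.8 [ 0.521 -0.027  0.021] [282. 242.]
dish_middle 0.59 [0.398 0.211 0.01 ] [186. 228.]
ink_pad 0.75 [0.684 0.03  0.013] [313. 217.]
chalk 0.72 [0.397 0.21  0.008] [186. 229.]
ticket_pad 0.94 [0.684 0.17  0.013] [279. 201.]
tip_box 0.86 [ 0.757 -0.173  0.116] [393. 198.]
```

View pics/top0.png

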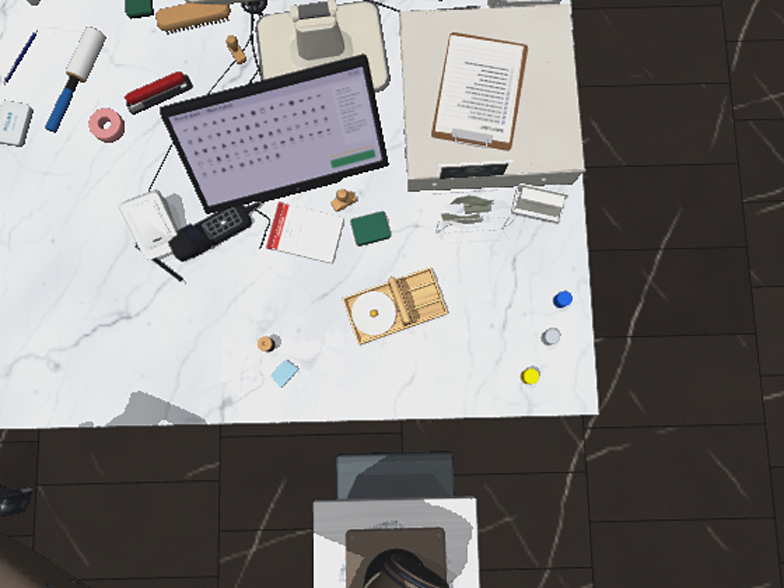

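View pics/scene0.png

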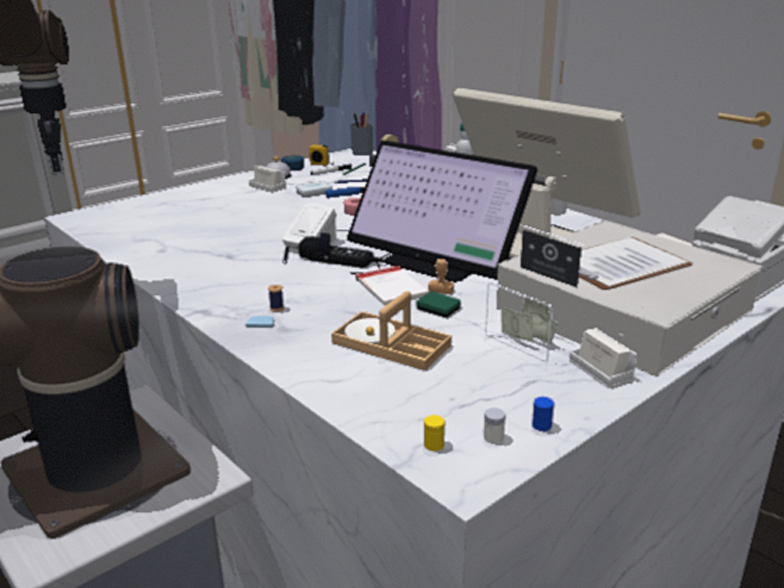

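The top view (shown at 1.4x) has the tray at about (396,306), yawed about 20° past 90°, with its dish on the left. The navy spool with wooden rims is at (266,343). There are three jar shapes: yellow (531,376), pale with a grey lid (552,336) and blue (564,299). The pale one with the grey lid fits "ceramic with a knurled grey steel lid". I'll confirm it in a crop and measure the tray.

Run:
```python
from h import *
p=pic("scene"); a=cv2.resize(p["color"][270:330,290:410,::-1],(480,240),interpolation=cv2.INTER_CUBIC)
q=pic("top"); b=cv2.resize(q["color"][185:255,240:330,::-1],(450,350),interpolation=cv2.INTER_CUBIC)
c=cv2.resize(q["color"][225:280,170:220,::-1],(250,275),interpolation=cv2.INTER_CUBIC)
im=np.zeros((590,750,3),np.uint8); im[:240,:480]=a; im[240:590,:450]=b; im[240:515,470:720]=c
cv2.imwrite("pics/crop1.png",im)
# tray wood+dish mask: not-marble by saturation
hsv=cv2.cvtColor(q["color"],cv2.COLOR_RGB2HSV)
m=((hsv[:,:,1]>70)&(hsv[:,:,0]>8)&(hsv[:,:,0]<25)).astype(np.uint8)
m[:185]=0;m[255:]=0;m[:,:240]=0;m[:,330:]=0
r=cv2.minAreaRect(cv2.findNonZero(m)); print(r); bx=cv2.boxPoints(r)
print([ray(q,*u,0.02).round(4) for u in bx])
# jar and spool top centre
print("jar top",ray(q,552/1.4,336/1.4,0.044),"spool",ray(q,266/1.4,343/1.4,.046))
```

```text
((281.2504577636719, 217.14602661132812), (37.56476974487305, 67.26136016845703), 70.27772521972656)
[array([0.5497, 0.097 , 0.02  ]), array([ 0.6103, -0.0831,  0.02  ]), array([ 0.5089, -0.1154,  0.02  ]), array([0.4496, 0.0629, 0.02  ])]
jar top [ 0.45601532 -0.31723859  0.044     ] spool [0.45523994 0.24175045 0.046     ]
```

View pics/crop1.png

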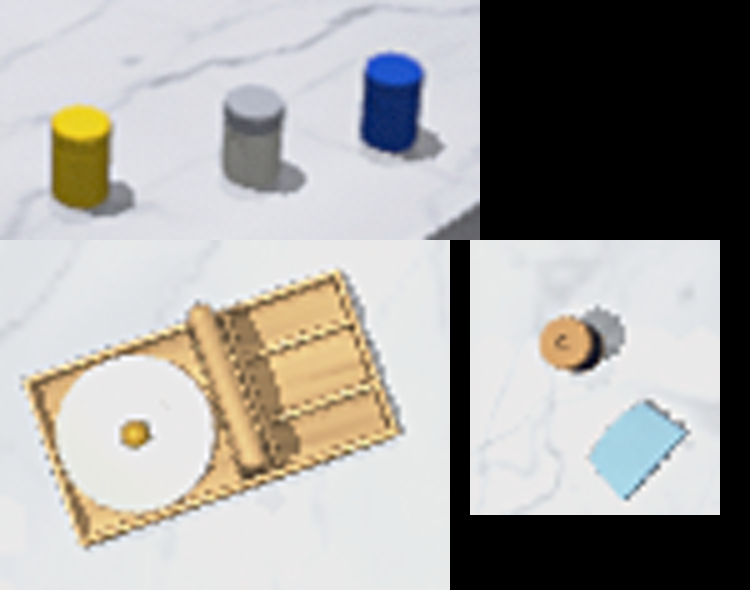

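The middle jar, at (255,135) in the crop, is pale ceramic with a grey lid, so that's the one I want. The spool (navy thread, wooden top) is at (567,342), and the ball sits in the middle of the dish at (135,434). From its corners the tray measures about 189 x 106 mm with a yaw of about 1.89 rad. Next I'll move above the spool, with the fingers closing along the tray's y.

>>> {"op": "send_rows", "data": {
  "rows": "0 0 52 -349 -295 50 0.2;0 0 52 -349 -295 50 0.2;0 0 52 -349 -295 50 0.2;0 0 52 -349 -295 50 0.2;0 0 52 -349 -295 50 0.2;0 0 52 -349 -295 50 0.2;0 0 52 -349 -295 50 0.2;0 0 52 -349 -295 50 0.2"
}}

```text
time: 2.3
eef_pos: [0.4564, 0.2401, 0.2032]
tcp_rot: [0.585, 0.811, -0.0, 0.0]
contact_force: [-0.5, 0.9, 0.1]
opening: 0.6
finger_force: 0.0
```

>>> {"op": "send_rows", "data": {
  "rows": "0 0 0 0 0 0 0.2;0 0 0 0 0 0 0.2;0 0 0 0 0 0 0.2;0 0 0 0 0 0 0.2"
}}

```text
time: 2.8
eef_pos: [0.4547, 0.2437, 0.2034]
tcp_rot: [0.583, 0.813, 0.0, 0.0]
contact_force: [0.3, -0.4, 0.1]
opening: 0.598
finger_force: 0.0
```

Run:
```python
from h import *
s=ctrl.get_state(); print(s["time"],s["eef_pos"],s["qpos"].round(3), R.from_quat(s["tcp_rot"]).as_matrix().round(4),s["opening"])
p=pic("wrist"); save(p,"w1.png"); print(np.linalg.inv(p["extrinsics"]).round(3),p["fx"])
find(p,["spool","chalk","tray"])
print(px(p,[.455,.242,.046]))
```

```text
2.8 [0.45474346 0.24371502 0.20343282] [ 0.295 -0.019  2.01   0.     1.15  -0.032] [[-3.213e-01  9.470e-01  1.000e-04]
 [ 9.470e-01  3.213e-01  1.000e-04]
 [ 1.000e-04  2.000e-04 -1.000e+00]] 0.5975341544144842
[[ 0.947  0.308  0.093  0.431]
 [ 0.322 -0.906 -0.275  0.314]
 [-0.     0.29  -0.957  0.324]
 [ 0.     0.     0.     1.   ]] 308.21749149064993
spool 0.88 [0.454 0.254 0.051] [287. 193.]
chalk 0.87 [0.399 0.218 0.01 ] [226. 198.]
tray 0.86 [0.504 0.068 0.013] [276. 340.]
[283.76211125 203.19846887]
```

View pics/w1.png

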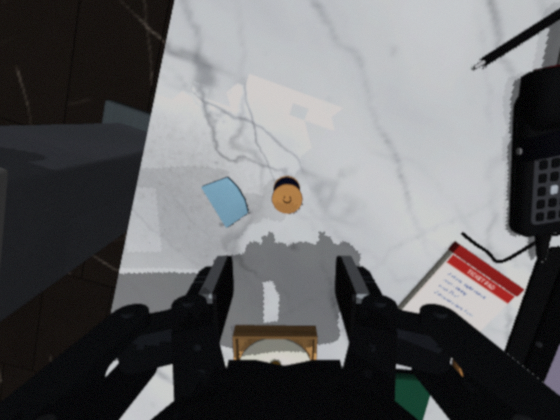

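The wrist view shows the spool's wooden top at about (287,198), the chalk at (226,200) and the tray's dish end at the bottom. I'll refine the spool position by colour.

```bash
cat >> h.py <<'E'
def blob(p,lo,hi,box,z):
    "centre of the largest colour blob in box (x0,y0,x1,y1), and its world point at height z"
    hsv=cv2.cvtColor(p["color"],cv2.COLOR_RGB2HSV); m=cv2.inRange(hsv,np.array(lo),np.array(hi)); k=np.zeros_like(m)
    x0,y0,x1,y1=box; k[y0:y1,x0:x1]=m[y0:y1,x0:x1]
    c=max(cv2.findContours(k,cv2.RETR_EXTERNAL,cv2.CHAIN_APPROX_NONE)[0],key=cv2.contourArea)
    (u,v),r=cv2.minEnclosingCircle(c); w=ray(p,u,v,z); e=ray(p,u+r,v,z)
    print((round(u,1),round(v,1),round(r,1)),"world",w.round(4),"radius",np.linalg.norm(e-w).round(4)); return w
E
python3 - <<'E'
from h import *
p=pic("wrist"); w=blob(p,(5,90,80),(25,255,255),(262,165,312,230),.046)
q=pic("top"); w2=blob(q,(5,90,80),(25,255,255),(178,235,202,257),.046)
print(tool(w),tool(w2))
E
```

```text
(286.4, 197.6, 15.1) world [0.4558 0.2474 0.046 ] radius 0.014
(190.5, 245.0, 4.3) world [0.4552 0.2404 0.046 ] radius 0.0117
[  3.91627504   2.05043636 157.3402438 ] [ -2.52231641  -0.73893149 157.34053408]
```

>>> {"op": "send_rows", "data": {
  "rows": "0 0 0 2 1 50 0.2;0 0 0 2 1 90 0.2;0 0 0 2 1 90 0.2;0 0 0 2 1 90 0.2;0 0 0 2 1 90 0.2"
}}

```text
time: 3.72
eef_pos: [0.4571, 0.2456, 0.1158]
tcp_rot: [0.583, 0.812, 0.002, 0.001]
contact_force: [0.6, -0.0, 0.0]
opening: 0.597
finger_force: 0.0
```

Run:
```python
from h import *
p=pic("wrist"); save(p,"w2.png"); w=blob(p,(5,90,80),(25,255,255),(240,150,330,300),.046)
s=ctrl.get_state(); print(s["eef_pos"],tool(w)); q=pic("scene")
print("scene",blob(q,(5,90,80),(25,255,255),(185,200,207,212),.046)); find(p,["spool"])
```

```text
(283.3, 232.8, 20.9) world [0.4562 0.2473 0.046 ] radius 0.0138
[0.45689156 0.24552454 0.11555074] [ 1.95197445 -0.40560431 69.54949884]
(196.0, 205.5, 4.0) world [0.4533 0.2441 0.046 ] radius 0.0108
scene [0.45334732 0.24413811 0.046     ]
spool 0.65 [0.456 0.256 0.048] [288. 222.]
```

View pics/w2.png

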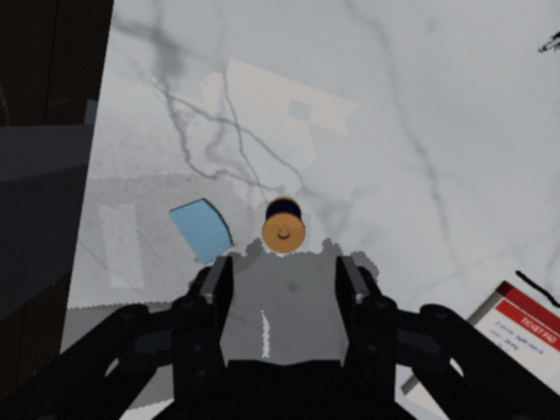

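The spool top, at (283,233), sits midway between the fingers and agrees with the first wrist measurement. I'll descend to TCP z = 41 mm and grip.

>>> {"op": "send_rows", "data": {
  "rows": "0 0 0 2 0 40 0.2;0 0 0 2 0 65 0.2;0 0 0 2 0 75 0.2;0 0 0 2 0 75 0.2;0 0 0 2 0 75 0.2;0 0 0 2 0 75 -0.6;0 0 0 2 0 75 -0.6;0 0 0 2 0 75 -0.6",
  "grip_force": 25
}}

```text
time: 4.88
eef_pos: [0.4558, 0.2473, 0.0394]
tcp_rot: [0.583, 0.812, 0.001, 0.001]
contact_force: [0.8, 0.5, 3.7]
opening: 0.322
finger_force: 24.4
```

>>> {"op": "send_rows", "data": {
  "rows": "0 0 0 0 0 0 -0.6;0 0 0 0 0 0 -0.6;0 0 0 0 0 0 -0.6;0 0 0 0 0 0 -0.6"
}}

```text
time: 5.38
eef_pos: [0.4559, 0.2473, 0.0394]
tcp_rot: [0.583, 0.812, 0.001, 0.001]
contact_force: [0.8, -0.6, 6.9]
opening: 0.326
finger_force: 24.4
```

The spool is gripped at an opening of about 28 mm. I'll lift it and carry it high over the bay to measure the tray from there.

>>> {"op": "send_rows", "data": {
  "rows": "0 0 0 0 0 -50 -0.6;0 0 0 0 0 -110 -0.6;0 0 0 -30 0 -170 -0.6;0 0 0 -90 -3 -180 -0.6;0 0 0 -150 -6 -180 -0.6;0 0 0 -210 -9 -180 -0.6;0 0 0 -270 -11 -180 -0.6;0 0 0 -310 -13 -180 -0.6"
}}

```text
time: 6.38
eef_pos: [0.5414, -0.0533, 0.2174]
tcp_rot: [0.584, 0.812, -0.0, -0.001]
contact_force: [-0.1, 0.6, -0.3]
opening: 0.326
finger_force: 24.9
```

>>> {"op": "send_rows", "data": {
  "rows": "0 0 0 -10 0 0 -0.6;0 0 0 -16 0 0 -0.6;0 0 0 -16 0 0 -0.6;0 0 0 -16 0 0 -0.6;0 0 0 -16 0 0 -0.6"
}}

```text
time: 7.0
eef_pos: [0.5466, -0.0651, 0.2184]
tcp_rot: [0.583, 0.813, 0.0, -0.0]
contact_force: [0.2, 0.0, 0.1]
opening: 0.324
finger_force: 24.9
```

Run:
```python
from h import *
p=pic("wrist"); save(p,"w3.png",s=1.4); s=ctrl.get_state(); print(s["eef_pos"],s["tcp_rot"],s["opening"])
np.save("w3.npy",p["color"]); import pickle; pickle.dump({k:p[k] for k in p if k!="color"},open("w3.pkl","wb"))
t=pic("top"); print(blob(t,(20,120,80),(30,255,255),(250,210,290,240),.0165))
```

```text
[ 0.54665972 -0.06531892  0.21838457] [ 5.82747741e-01  8.12653106e-01  2.02998813e-05 -2.93317237e-06] 0.32682494585284066
(265.5, 223.5, 1.6) world [0.5127 0.0352 0.0165] radius 0.0044
[0.51274122 0.03519017 0.0165    ]
```

View pics/w3.png

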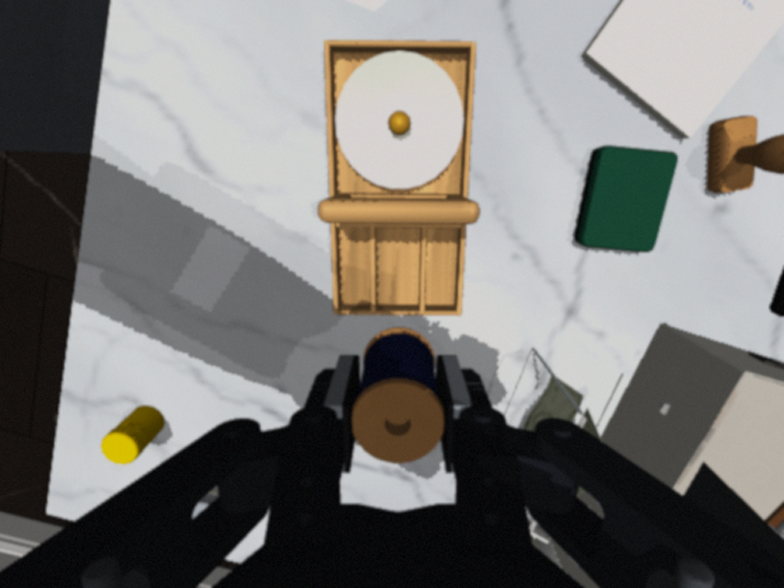

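The wrist view (1.4x) shows the tray's rim corners at about (325,42), (476,42), (462,315) and (333,315). The ball is at (399,122), the bay dividers are at about x = 376 and x = 422, and the held spool's top is at (398,420). I'll fit the tray pose to these and check it against the spool in the fingers.

Run:
```python
from h import *
import pickle
from scipy.optimize import least_squares
p=pickle.load(open("w3.pkl","rb")); p["color"]=np.load("w3.npy")
hsv=cv2.cvtColor(p["color"],cv2.COLOR_RGB2HSV)
m=cv2.inRange(hsv,np.array((8,70,60)),np.array((28,255,255)))
for v in (40,60,90,110,170,190,210,220):
    xs=np.where(m[v,215:350]>0)[0]+215
    print(v,xs.min(),xs.max(), end=" | ")
print()
for u in (245,260,285,310,325):
    ys=np.where(m[20:232,u]>0)[0]+20; print(u,ys.min(),ys.max(),end=" | ")
print()
g=p["color"][:,:,0].astype(int)
for v in (195,215): print(v,list(g[v,236:336]))
T=np.array([[104,50,22],[104,-50,22],[-86,-50,22],[-86,50,22]])/1000
U=np.array([(325,42),(476,42),(462,315),(333,315)])/1.4
def W(a,P): return np.array([a[0],a[1],0])+R.from_euler("z",a[2]).apply(P)
f=lambda a:(np.array([px(p,w) for w in W(a,T)])-U).ravel()
r=least_squares(f,[.5325,-.018,1.893]); print(r.x,r.fun.round(1))
r2=least_squares(lambda a:(np.array([px(p,w) for w in W(a,T*a[3]*1)])-U).ravel(),[.5325,-.018,1.893,1]); print(r2.x)
print("bay",W(r.x,np.array([-.05,0,.005])),"ball",ray(p,399.5/1.4,122.5/1.4,.0165),W(r.x,np.array([.054,0,.0165])))
s=ctrl.get_state(); print("spool held proj",px(p,s["eef_pos"]+np.array([0,0,.0066]))*1.4)
```

```text
40 232 339 | 60 233 337 | 90 234 336 | 110 234 335 | 170 237 331 | 190 237 330 | 210 238 329 | 220 238 329 | 
245 29 224 | 260 29 224 | 285 29 224 | 310 30 224 | 325 29 224 | 
195 [np.int64(186), np.int64(187), np.int64(188), np.int64(172), np.int64(126), np.int64(79), np.int64(91), np.int64(146), np.int64(178), np.int64(185), np.int64(182), np.int64(173), np.int64(170), np.int64(167), np.int64(166), np.int64(162), np.int64(164), np.int64(163), np.int64(167), np.int64(172), np.int64(176), np.int64(179), np.int64(179), np.int64(177), np.int64(175), np.int64(175), np.int64(179), np.int64(180), np.int64(183), np.int64(199), np.int64(206), np.int64(180), np.int64(132), np.int64(122), np.int64(150), np.int64(168), np.int64(172), np.int64(176), np.int64(180), np.int64(185), np.int64(190), np.int64(192), np.int64(196), np.int64(191), np.int64(188), np.int64(183), np.int64(183), np.int64(187), np.int64(196), np.int64(202), np.int64(206), np.int64(208), np.int64(207), np.int64(206), np.int64(205), np.int64(207), np.int64(209), np.int64(211), np.int64(212), np.int64(214), np.int64(213), np.int
[... 1670 characters left out ...]
201), np.int64(199), np.int64(201), np.int64(200), np.int64(199), np.int64(199), np.int64(199), np.int64(203), np.int64(202), np.int64(199), np.int64(198), np.int64(197), np.int64(195), np.int64(192), np.int64(185), np.int64(171), np.int64(131), np.int64(98), np.int64(131), np.int64(186), np.int64(210), np.int64(205), np.int64(208), np.int64(210), np.int64(212), np.int64(213), np.int64(213), np.int64(213)]
[ 0.53193707 -0.01955971  1.89081252] [-1.1 -1.2  0.7 -0.2  0.   1.4  0.5  0.7]
[ 0.53181574 -0.01919609  1.89080792  0.99147383]
bay [ 0.54766617 -0.06702123  0.005     ] ball [0.51459329 0.03275729 0.0165    ] [0.51494965 0.03169872 0.0165    ]
spool held proj [398.05268277 422.46523196]
```

The tray fit is consistent to about 1 px, and the held spool projects where it's seen: tray at (0.532, -0.019), yaw 1.891. The spool goes into the outer half of the bay, with its centre about 16 mm outward of the bay's middle. I'll stop just above the walls and check.

>>> {"op": "send_rows", "data": {
  "rows": "0 0 0.4 -10 0 20 -0.6;0 0 0.4 -19 0 60 -0.6;0 0 0.4 -19 0 110 -0.6;0 0 0.4 -19 0 140 -0.6;0 0 0.4 -19 0 143 -0.6;0 0 0.4 -19 0 143 -0.6;0 0 0.4 -19 0 143 -0.6"
}}

```text
time: 7.98
eef_pos: [0.5541, -0.0846, 0.0771]
tcp_rot: [0.586, 0.81, 0.0, 0.002]
contact_force: [-0.2, 0.5, 0.0]
opening: 0.323
finger_force: 24.9
```

```bash
cat >> h.py <<'E'
TR=np.array([.5319,-.0194,1.8908])
def tw(P,a=TR): return np.array([a[0],a[1],0])+R.from_euler("z",a[2]).apply(np.array(P)/1000)
def inTray(w,a=TR): return R.from_euler("z",-a[2]).apply(np.array(w)-[a[0],a[1],0])*1000
E
python3 - <<'E'
from h import *
s=ctrl.get_state(); print(s["eef_pos"],inTray(s["eef_pos"]),tool(tw([-67,0,45.5])),R.from_quat(s["tcp_rot"]).as_matrix()[:,1])
p=pic("wrist"); save(p,"w4.png",(180,100,380,300),3)
E
```

```text
[ 0.55414345 -0.08460553  0.07712864] [-68.89244549  -0.60254121  77.12863751] [ 1.9596064  -0.69381203 31.62267674] [0.94973952 0.31302887 0.00278876]
```

View pics/w4.png

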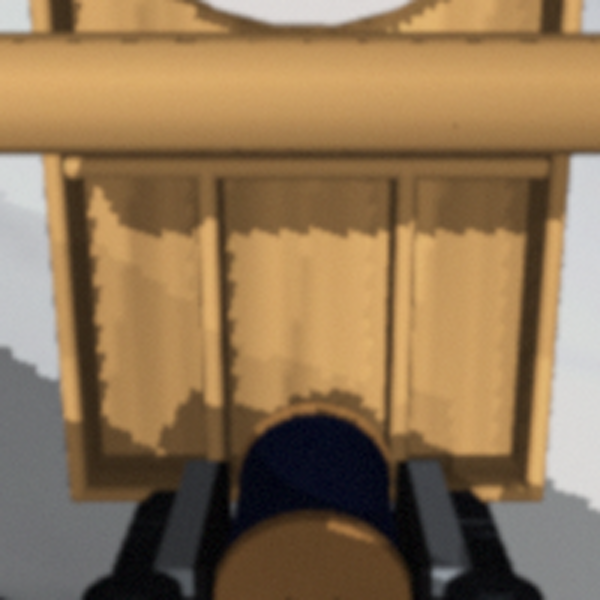

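The crop shows the bay dividers at x of about 213 and 398, with the spool rim spanning about 237-392, so the spool is slightly right of the bay's axis. I'll compute that offset.

Run:
```python
from h import *
p=pic("wrist"); s=ctrl.get_state(); print(inTray(s["eef_pos"]))
c=lambda P:((px(p,tw(P))-[180,100])*3).round(1)
for P in ([-75,18,22],[-75,-18,22],[-86,50,22],[-86,-50,22],[-16,18,22],[-16,-18,22]): print(P,c(P))
e=s["eef_pos"]; ax=tw([1,0,0])-tw([0,0,0])
z=e-[0,0,.0394]; print("spool bottom centre",((px(p,z)-[180,100])*3),"top",(px(p,z+[0,0,.046])-[180,100])*3,"front bottom",(px(p,z+ax*14.5)-[180,100])*3)
```

```text
[-68.65889278  -0.46977683  77.02402852]
[-75, 18, 22] [222.4 459.8]
[-75, -18, 22] [396.1 459.6]
[-86, 50, 22] [ 71.9 508. ]
[-86, -50, 22] [546.5 507.2]
[-16, 18, 22] [213.4 172.8]
[-16, -18, 22] [404.3 172.7]
spool bottom centre [311.70071012 463.66695249] top [312.60545897 601.67360389] front bottom [311.66754517 391.680626  ]
```

>>> {"op": "send_rows", "data": {
  "rows": "0 0 0 2.5 -1 8 -0.6;0 0 0 2.5 -1 14 -0.6;0 0 0 2.5 -1 14 -0.6;0 0 0 2.5 -1 14 -0.6;0 0 0 2.5 -1 14 -0.6;0 0 0 2.5 -1 14 -0.6"
}}

```text
time: 8.82
eef_pos: [0.5512, -0.0821, 0.0615]
tcp_rot: [0.586, 0.81, 0.0, 0.0]
contact_force: [-1.1, -0.1, -0.7]
opening: 0.323
finger_force: 24.9
```

Run:
```python
from h import *
p=pic("wrist"); s=ctrl.get_state(); e=s["eef_pos"]; print(inTray(e),R.from_quat(s["tcp_rot"]).as_matrix()[:,2])
w=blob(p,(5,90,60),(25,255,255),(240,270,330,345),e[2]+.0066); print(inTray(w), px(p,e+[0,0,.0066]))
```

```text
[-65.56583342   1.37325387  61.47086529] [ 2.67987216e-04 -1.05804805e-04 -9.99999958e-01]
(283.7, 300.5, 32.8) world [ 0.5509 -0.082   0.0681] radius 0.0139
[-65.3818422    1.66755913  68.07086529] [284.35567276 300.92459307]
```

>>> {"op": "send_rows", "data": {
  "rows": "0 0 0 0 0.7 0 -0.6;0 0 0 0 0.7 4 -0.6;0 0 0 0 0.7 8 -0.6;0 0 0 0 0.7 12 -0.6;0 0 0 0 0.7 16 -0.6;0 0 0 0 0.7 16 -0.6;0 0 0 0 0.7 16 -0.6"
}}

```text
time: 9.75
eef_pos: [0.5518, -0.0818, 0.0453]
tcp_rot: [0.586, 0.81, -0.0, -0.0]
contact_force: [-0.3, 0.6, -0.6]
opening: 0.325
finger_force: 25.0
```

Run:
```python
from h import *
s=ctrl.get_state(); print(inTray(s["eef_pos"]),s["contact_force"],s["wrist_torque"])
```

```text
[-65.49054943   0.77205844  45.31144988] [-0.27319283  0.61432326 -0.61816547] [-0.06434891  0.01153823 -0.03480664]
```

There's no contact force and the spool's bottom is about 1 mm above the floor. I'll open and retreat upward.

>>> {"op": "send_rows", "data": {
  "rows": "0 0 0 0 0 1 -0.2;0 0 0 0 0 1 -0.1;0 0 0 0 0 1 0;0 0 0 0 0 0 0;0 0 0 0 0 -20 0;0 0 0 0 0 -60 0;0 0 0 0 0 -120 0;0 0 0 0 0 -170 0"
}}

```text
time: 10.75
eef_pos: [0.5522, -0.0819, 0.2194]
tcp_rot: [0.586, 0.81, 0.001, 0.002]
contact_force: [0.9, -1.1, 0.3]
opening: 0.499
finger_force: 0.0
```

>>> {"op": "send_rows", "data": {
  "rows": "0 0 0 0 0 0 0;0 0 0 0 0 0 0;0 0 0 0 0 0 0"
}}

```text
time: 11.12
eef_pos: [0.5507, -0.0815, 0.2137]
tcp_rot: [0.586, 0.81, -0.0, -0.002]
contact_force: [-0.0, 0.1, -0.2]
opening: 0.501
finger_force: 0.0
```

Run:
```python
from h import *
p=pic("wrist"); s=ctrl.get_state(); print(inTray(s["eef_pos"]),s["contact_force"])
save(p,"w5.png",(180,0,400,300),2)
w=blob(p,(5,100,60),(25,255,255),(262,205,310,250),.051); print(inTray(w)); print(px(p,tw([-65.5,.5,51])))
find(p,["spool"])
print("jar",tool([.456,-.317,.2]))
```

```text
[-64.87515612   1.60948449 213.55192986] [-0.24156076 -0.36879613 -0.60759412]
(285.5, 207.5, 23.6) world [ 0.5538 -0.0879  0.051 ] radius 0.0226
[-71.92806002   0.75430248  51.        ]
[285.77446448 200.99832725]
spool 0.68 [ 0.552 -0.076  0.056] [288. 197.]
jar [-193.94870699 -163.82169283   13.66671783]
```

View pics/w5.png

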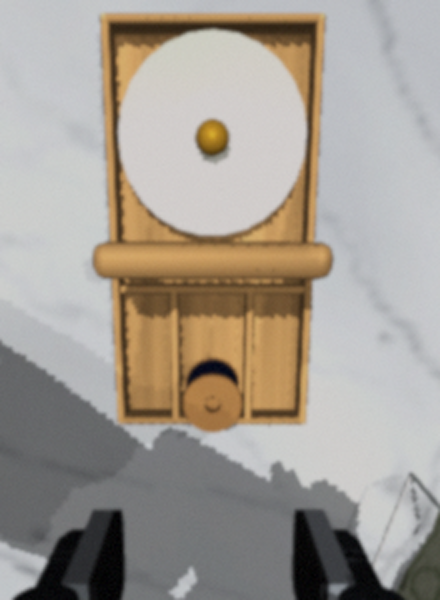

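The spool stands upright in the outer half of the bay, with its top at (212,402) in the crop, which is exactly the predicted spot for tray x = -65.5. The ball is still centred in the dish. Next is the ceramic jar.

>>> {"op": "send_rows", "data": {
  "rows": "0 0 0 -40 -34 0 0.2;0 0 0 -80 -68 0 0.2;0 0 0 -120 -102 0 0.2;0 0 0 -160 -136 0 0.2;0 0 0 -194 -164 40 0.2;0 0 0 -194 -164 90 0.2;0 0 0 -194 -164 90 0.2;0 0 0 -194 -164 90 0.2"
}}

```text
time: 12.22
eef_pos: [0.4574, -0.3175, 0.1263]
tcp_rot: [0.586, 0.81, -0.0, 0.0]
contact_force: [0.1, 0.3, 1.1]
opening: 0.6
finger_force: 0.0
```

>>> {"op": "send_rows", "data": {
  "rows": "0 0 0 0 0 0 0.2;0 0 0 0 0 0 0.2;0 0 0 0 0 0 0.2"
}}

```text
time: 12.6
eef_pos: [0.4573, -0.3175, 0.1265]
tcp_rot: [0.586, 0.81, -0.0, 0.001]
contact_force: [-1.1, -1.0, -0.0]
opening: 0.604
finger_force: 0.0
```

Run:
```python
from h import *
p=pic("wrist"); s=ctrl.get_state(); print(s["eef_pos"])
save(p,"w6.png",s=1.4); find(p,["pin_jar"])
print(px(p,[.456,-.317,.044])*1.4)
```

```text
[ 0.45712654 -0.31742663  0.12612733]
pin_jar 0.95 [ 0.533 -0.333  0.025] [368. 266.]
pin_jar 0.93 [ 0.38  -0.273  0.041] [192. 131.]
[395.62542593 318.67690655]
```

View pics/w6.png

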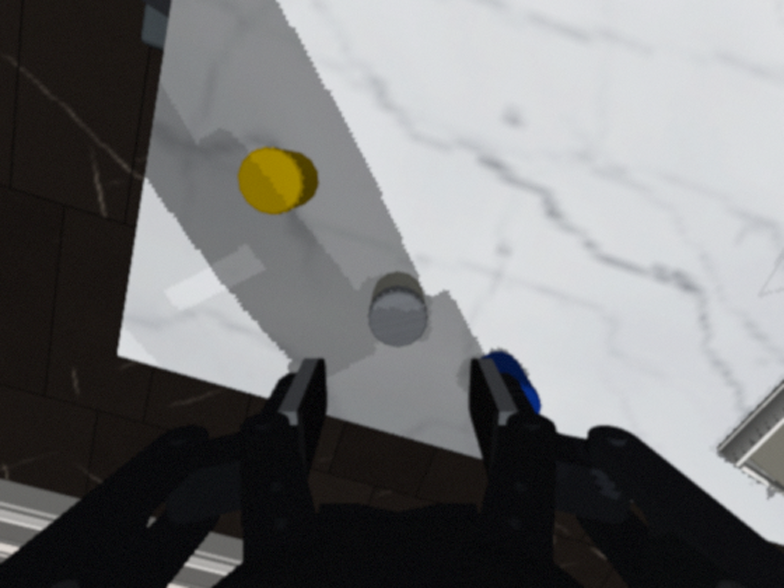

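The grey lid is centred at about (398,317) between the fingers. The yellow jar is at (271,180) and the blue one at (510,385), both clear of the finger paths. Computing the last shift.

Run:
```python
from h import *
p=pic("wrist"); w=ray(p,398.5/1.4,317/1.4,.044); print(w,tool(w),np.linalg.norm(ray(p,428/1.4,317/1.4,.044)-w))
```

```text
[ 0.45663834 -0.31533513  0.044     ] [ 2.00812098  0.40061402 81.63145591] 0.014683746143426492
```

>>> {"op": "send_rows", "data": {
  "rows": "0 0 0 2 0.4 40 0.2;0 0 0 2 0.4 70 0.2;0 0 0 2 0.4 85 0.2;0 0 0 2 0.4 85 0.2;0 0 0 2 0.4 85 0.2;0 0 0 2 0.4 85 -0.6;0 0 0 2 0.4 85 -0.6;0 0 0 2 0.4 85 -0.6",
  "grip_force": 25
}}

```text
time: 13.75
eef_pos: [0.4573, -0.3162, 0.0418]
tcp_rot: [0.586, 0.81, -0.0, 0.001]
contact_force: [0.4, 0.4, 6.3]
opening: 0.334
finger_force: 25.3
```

>>> {"op": "send_rows", "data": {
  "rows": "0 0 0 0 0 0 -0.6;0 0 0 0 0 0 -0.6;0 0 0 0 0 0 -0.6"
}}

```text
time: 14.12
eef_pos: [0.4573, -0.3162, 0.0418]
tcp_rot: [0.586, 0.81, -0.0, 0.001]
contact_force: [-0.3, -0.1, 5.7]
opening: 0.338
finger_force: 25.4
```

Run:
```python
from h import *
s=ctrl.get_state(); print(s["eef_pos"],s["opening"],s["contact_force"]); print(tool(tw([-34,.5,200])))
```

```text
[ 0.45731866 -0.31618985  0.04179519] 0.3375199071554739 [-0.2626998  -0.10091276  5.69218865]
[ 224.15450337  163.48956271 -158.52933811]
```

>>> {"op": "send_rows", "data": {
  "rows": "0 0 0 0 0 -50 -0.6;0 0 0 0 0 -110 -0.6;0 0 0 20 15 -158 -0.6;0 0 0 65 48 -158 -0.6;0 0 0 110 80 -158 -0.6;0 0 0 155 113 -158 -0.6;0 0 0 195 143 -158 -0.6;0 0 0 224 163 -158 -0.6"
}}

```text
time: 15.12
eef_pos: [0.5411, -0.0493, 0.1978]
tcp_rot: [0.585, 0.811, -0.0, -0.0]
contact_force: [-0.2, 0.5, -0.6]
opening: 0.339
finger_force: 25.0
```

>>> {"op": "send_rows", "data": {
  "rows": "0 0 0 0 0 0 -0.6;0 0 0 0 0 0 -0.6;0 0 0 0 0 40 -0.6;0 0 0 0 0 80 -0.6;0 0 0 0 0 80 -0.6;0 0 0 0 0 80 -0.6;0 0 0 0 0 80 -0.6"
}}

```text
time: 16.0
eef_pos: [0.5426, -0.0524, 0.1207]
tcp_rot: [0.586, 0.81, 0.001, 0.002]
contact_force: [-0.1, -0.4, -1.2]
opening: 0.339
finger_force: 25.0
```

Run:
```python
from h import *
p=pic("wrist"); s=ctrl.get_state(); e=s["eef_pos"]; print(inTray(e),s["opening"],s["contact_force"])
save(p,"w7.png",(180,40,400,340),2)
c=lambda w:((px(p,w)-[180,40])*2).round(1)
print("jar top",c(e+[0,0,.0022]),"spool top",c(tw([-65.5,.5,51])),"outer",c(tw([-86,50,22])),c(tw([-86,-50,22])),c(tw([104,50,22])),c(tw([104,-50,22])))
```

```text
[-34.48578046   0.30154217 120.50066048] 0.3332265309442459 [ 0.68147459  0.08706056 -0.28505731]
jar top [208.4 509.4] spool top [207.  474.1] outer [ 83.  484.5] [333.2 483.8] [ 46.  -61.8] [369.  -61.9]
```

View pics/w7.png

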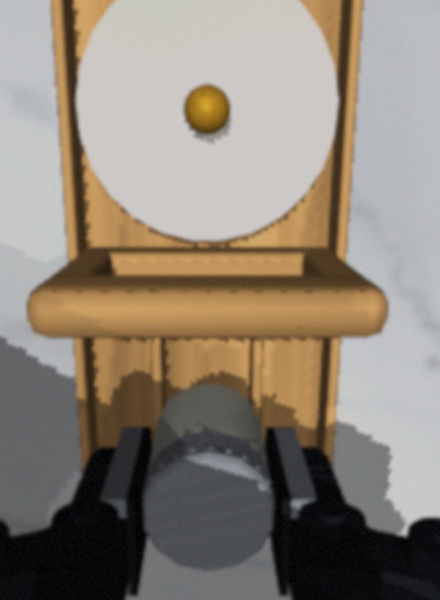

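The jar lid is centred at (208,509), as predicted, so the jar sits on the TCP at tray x = -34.5, y = 0.3. I'll go down in stages, checking the force.

>>> {"op": "send_rows", "data": {
  "rows": "0 0 0 0 0 25 -0.6;0 0 0 0 0 45 -0.6;0 0 0 0 0 54 -0.6;0 0 0 0 0 54 -0.6;0 0 0 0 0 54 -0.6;0 0 0 0 0 54 -0.6;0 0 0 0 0 54 -0.6"
}}

```text
time: 16.92
eef_pos: [0.5415, -0.0517, 0.0649]
tcp_rot: [0.586, 0.81, 0.0, 0.0]
contact_force: [-0.9, 0.4, -1.1]
opening: 0.336
finger_force: 25.0
```

Run:
```python
from h import *
for i in range(2):
    p=pic("wrist"); s=ctrl.get_state(); print(inTray(s["eef_pos"]),s["contact_force"],R.from_quat(s["tcp_rot"]).as_matrix()[:,1:].round(4).tolist())
```

```text
[-33.616923     1.12080023  64.7657693 ] [-0.35760818 -0.29668046 -0.28540991] [[0.9497, 0.0007], [0.3131, -0.0002], [0.0006, -1.0]]
[-33.55155775   1.20207986  64.61622676] [-0.21906473  0.10109801 -0.51644401] [[0.9497, 0.0005], [0.3131, -0.0002], [0.0004, -1.0]]
```

>>> {"op": "send_rows", "data": {
  "rows": "0 0 0 -0.9 0.6 0 -0.6;0 0 0 -0.9 0.6 3 -0.6;0 0 0 -0.9 0.6 7 -0.6;0 0 0 -0.9 0.6 11 -0.6;0 0 0 -0.9 0.6 15 -0.6;0 0 0 -0.9 0.6 17 -0.6;0 0 0 -0.9 0.6 17 -0.6;0 0 0 -0.9 0.6 17 -0.6"
}}

```text
time: 18.02
eef_pos: [0.5421, -0.0523, 0.0474]
tcp_rot: [0.586, 0.81, 0.0, 0.0]
contact_force: [-0.9, -0.5, 0.1]
opening: 0.334
finger_force: 25.0
```

Run:
```python
from h import *
s=ctrl.get_state(); print(inTray(s["eef_pos"]),s["contact_force"],s["wrist_torque"])
```

```text
[-34.44346537   0.64183219  47.42969326] [-0.850704   -0.46923896  0.08914075] [-0.03344778  0.04574655 -0.02061875]
```

>>> {"op": "send_rows", "data": {
  "rows": "0 0 0 0 0 0.5 -0.2;0 0 0 0 0 0.5 -0.1;0 0 0 0 0 0.5 0;0 0 0 0 0 0 0;0 0 0 0 0 -20 0;0 0 0 0 0 -60 0;0 0 0 0 0 -120 0;0 0 0 0 0 -165 0"
}}

```text
time: 19.02
eef_pos: [0.5425, -0.0524, 0.2151]
tcp_rot: [0.586, 0.81, 0.0, 0.001]
contact_force: [0.4, 0.4, 0.0]
opening: 0.501
finger_force: 0.0
```

>>> {"op": "send_rows", "data": {
  "rows": "0 0 0 -15 0 0 0;0 0 0 -15 0 0 0;0 0 0 -15 0 0 0;0 0 0 -15 0 0 0"
}}

```text
time: 19.52
eef_pos: [0.5458, -0.0661, 0.2105]
tcp_rot: [0.586, 0.81, -0.0, -0.002]
contact_force: [0.4, 0.1, -0.5]
opening: 0.5
finger_force: 0.0
```

Run:
```python
from h import *
p=pic("wrist"); s=ctrl.get_state(); print(inTray(s["eef_pos"]),s["time"])
save(p,"w8.png",(180,0,400,300),2)
c=lambda P:((px(p,tw(P))-[180,0])*2).round(1)
print("jar top",c([-34.5,.6,49]),"spool top",c([-65.5,.5,51]),"outer",c([-86,50,22]),c([-86,-50,22]),c([104,50,22]),c([104,-50,22]),"bar ends",c([0,47,90]),c([0,-47,90]),"ball",c([54,0,16.5]))
```

```text
[-48.81410155   1.27710786 210.82593043] 19.575
jar top [211.1 371.9] spool top [211.2 436.4] outer [118.1 456.3] [305.9 456.4] [100.   52.9] [325.4  52.6] bar ends [ 91.5 306.3] [334.6 306.3] ball [212.4 175. ]
```

View pics/w8.png

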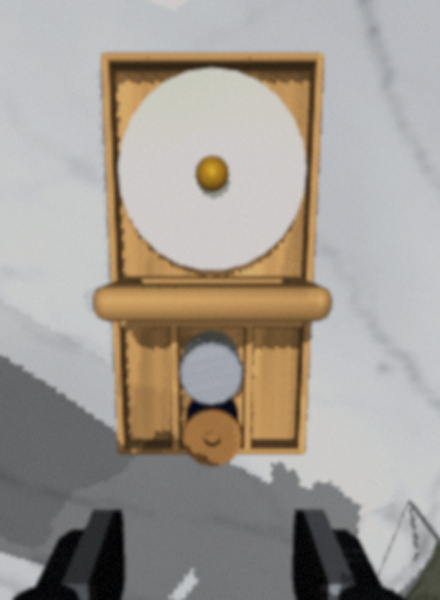

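The jar's lid is at (211,372) and the spool's top at (212,437), both exactly where predicted, next to each other and inside the bay dividers. The ball is centred at (212,174). I've now viewed 11 pictures, one over the limit of 10, so from here I'll work from numbers only. Next I'll turn the tool a quarter turn over the hand bar.

>>> {"op": "send_rows", "data": {
  "rows": "0 0 -10 10 1 0 -0.2;0 0 -20 20 1 0 -0.2;0 0 -30 30 1 0 -0.2;0 0 -40 40 1 0 -0.2;0 0 -50 49 1 0 -0.2;0 0 -60 49 1 0 -0.2;0 0 -70 49 1 0 -0.2;0 0 -80 49 1 0 -0.2"
}}

```text
time: 20.58
eef_pos: [0.532, -0.0193, 0.2117]
tcp_rot: [-0.075, 0.997, 0.0, -0.001]
contact_force: [0.1, 0.8, 0.5]
opening: 0.399
finger_force: 0.0
```

>>> {"op": "send_rows", "data": {
  "rows": "0 0 -10 0 0 0 -0.2;0 0 -10 0 0 30 -0.2;0 0 -10 0 0 60 -0.2;0 0 -10 0 0 80 -0.2;0 0 -10 0 0 80 -0.2;0 0 -10 0 0 80 -0.2;0 0 -10 0 0 80 -0.2"
}}

```text
time: 21.45
eef_pos: [0.5332, -0.0198, 0.1337]
tcp_rot: [-0.159, 0.987, -0.0, 0.001]
contact_force: [0.1, -0.1, -0.1]
opening: 0.401
finger_force: 0.0
```

Run:
```python
from h import *
p=pic("wrist"); s=ctrl.get_state(); print(inTray(s["eef_pos"]),s["opening"],s["qpos"].round(2),s["contact_force"]); print(tool(tw([0,0,82])))
r=R.from_quat(s["tcp_rot"]).as_matrix(); print(np.degrees(np.arctan2(r[1,1],r[0,1])),np.degrees(TR[2]),r[:,2])
# bar edge check in the wrist picture: tray x of bar edges at y=-20..20, via wood mask along lines across the bar
hsv=cv2.cvtColor(p["color"],cv2.COLOR_RGB2HSV)
for y in (-30,30):
  for z in (90,):
    print(y,[(x,hsv[tuple(np.clip(px(p,tw([x,y,z])).round().astype(int)[::-1],0,[419,559]))].tolist()) for x in (-14,-10,-8,-6,-4,4,6,8,10,14)])
```

```text
[ -0.73434907  -1.01181281 133.58833693] 0.39761876465047696 [-0.23  0.11  2.02  0.    1.01 -2.12] [ 0.19726157 -0.0365807   0.07175385]
[ 1.11442697  0.79329661 51.58534941]
108.24828895814467 108.33485990333605 [ 2.23581702e-03 -4.97202181e-04 -9.99997377e-01]
-30 [(-14, [107, 9, 197]), (-10, [110, 8, 197]), (-8, [105, 8, 201]), (-6, [15, 14, 149]), (-4, [16, 139, 149]), (4, [17, 133, 194]), (6, [16, 134, 171]), (8, [0, 3, 172]), (10, [107, 9, 206]), (14, [95, 7, 206])]
30 [(-14, [16, 127, 114]), (-10, [16, 131, 117]), (-8, [16, 134, 135]), (-6, [16, 138, 120]), (-4, [16, 136, 101]), (4, [16, 134, 105]), (6, [16, 139, 121]), (8, [15, 86, 125]), (10, [10, 7, 218]), (14, [10, 7, 218])]
```

The bar's edges read -6 to +7 mm in my tray frame, so it's centred. I'll go down onto the bar and grip.

>>> {"op": "send_rows", "data": {
  "rows": "0 0 0 1 1 15 -0.2;0 0 0 1 1 30 -0.2;0 0 0 1 1 45 -0.2;0 0 0 1 1 52 -0.2;0 0 0 1 1 52 -0.2;0 0 0 1 1 52 -0.2;0 0 0 1 1 52 -0.2"
}}

```text
time: 22.38
eef_pos: [0.5316, -0.0191, 0.081]
tcp_rot: [-0.159, 0.987, -0.0, 0.001]
contact_force: [0.7, 0.4, -0.0]
opening: 0.397
finger_force: 0.0
```

Run:
```python
from h import *
s=ctrl.get_state(); print(inTray(s["eef_pos"]),s["contact_force"]); r=R.from_quat(s["tcp_rot"]).as_matrix(); print(r[:,2])
```

```text
[ 0.34975111  0.21806009 80.99187138] [ 0.6669446   0.4308419  -0.01967918]
[ 1.30872293e-03 -3.36176031e-04 -9.99999087e-01]
```

>>> {"op": "send_rows", "data": {
  "rows": "0 0 0 0 0 0 -0.4;0 0 0 0 0 0 -0.5;0 0 0 0 0 0 -0.6;0 0 0 0 0 0 -0.65;0 0 0 0 0 0 -0.7;0 0 0 0 0 0 -0.8;0 0 0 0 0 0 -1;0 0 0 0 0 0 -1",
  "grip_force": 25
}}

```text
time: 23.38
eef_pos: [0.5311, -0.0189, 0.0804]
tcp_rot: [-0.159, 0.987, 0.0, -0.0]
contact_force: [0.3, 1.1, 1.2]
opening: 0.163
finger_force: 25.4
```

>>> {"op": "send_rows", "data": {
  "rows": "0 0 0 0 0 0 -1;0 0 0 0 0 0 -1;0 0 0 0 0 0 -1;0 0 0 0 0 0 -1",
  "grip_force": 80
}}

```text
time: 23.88
eef_pos: [0.5313, -0.019, 0.0805]
tcp_rot: [-0.159, 0.987, -0.0, 0.0]
contact_force: [-0.8, 1.3, 2.5]
opening: 0.153
finger_force: 78.9
```

Run:
```python
from h import *
s=ctrl.get_state(); print(inTray(s["eef_pos"]),s["contact_force"],s["wrist_torque"],s["finger_force"],s["opening"])
for n in("wrist","top"):
    p=pic(n); w=px(p,tw([54,0,16.5])); print(n,w)
```

```text
[ 0.54104046  0.49954668 80.50811437] [-0.79860928  1.27871562  2.52297411] [ 0.13625435  0.02806095 -0.05285832] 78.90977740287781 0.15298323707807152
wrist [366.47280726 239.74694479]
top [266.67106176 222.70336554]
```

Gripped at 79 N. I'll start a gentle lift and check the load.

>>> {"op": "send_rows", "data": {
  "rows": "0 0 0 0 0 -1 -1;0 0 0 0 0 -3 -1;0 0 0 0 0 -6 -1;0 0 0 0 0 -10 -1;0 0 0 0 0 -14 -1;0 0 0 0 0 -18 -1;0 0 0 0 0 -21 -1;0 0 0 0 0 -23 -1"
}}

```text
time: 24.98
eef_pos: [0.5312, -0.019, 0.1036]
tcp_rot: [-0.159, 0.987, -0.0, 0.0]
contact_force: [0.4, -0.0, -6.0]
opening: 0.153
finger_force: 77.9
```

```bash
cat > chk.py <<'E'
from h import *
s=ctrl.get_state(); e=s["eef_pos"]; r=R.from_quat(s["tcp_rot"]).as_matrix()
print(s["time"],e,"F",s["contact_force"],"tau",s["wrist_torque"],s["finger_force"],"q",s["qpos"].round(2))
yaw=np.arctan2(r[1,1],r[0,1]); h=e[2]-.0805; print("yaw",np.degrees(yaw),"h",h,"tz",r[:,2])
# tray origin: 0.5 mm off the TCP, in its frame
a=np.array([e[0],e[1],yaw])
def twh(P): return tw(P,a)+[0,0,h]
p=pic("wrist"); t=pic("top")
for n,q in(("wrist",p),("top",t)):
    u=px(q,twh([54,0,16.5])); print(n,"ball expected",u)
    x,y=u.astype(int); k=25 if n=="wrist" else 8
    if 0<=x<560 and 0<=y<420:
        c=q["color"][max(0,y-k):y+k,max(0,x-k):x+k]; hs=cv2.cvtColor(c,cv2.COLOR_RGB2HSV)
        yy,xx=np.where((hs[:,:,1]>110)&(hs[:,:,2]>60)); 
        if len(xx): 
            b=(xx.mean()+max(0,x-k),yy.mean()+max(0,y-k)); w=ray(q,*b,h+.0165); print(" seen",b,len(xx),"off mm",((w-twh([54,0,16.5]))*1000).round(1))
find(p,["ball_button_center"]) if 0 else None
E
python3 chk.py
```

```text
24.975 [ 0.53115322 -0.01902558  0.10363431] F [ 0.43233813 -0.03271816 -6.02599057] tau [-0.05286728 -0.00414461  0.00580621] 77.88861751556396 q [-0.23  0.15  2.04 -0.    0.95 -2.12]
yaw 108.24946156695658 h 0.023134307658134706 tz [ 3.35665635e-04 -1.03931182e-04 -9.99999938e-01]
wrist ball expected [367.39201307 239.19722542]
 seen (np.float64(367.8926940639269), np.float64(239.42694063926942)) 438 off mm [0.  0.4 0. ]
top ball expected [266.28949506 222.01282505]
```

The ball is within 0.5 mm of centre, and the load on the wrist is carried and balanced. Continuing the lift to about 15 cm.

>>> {"op": "send_rows", "data": {
  "rows": "0 0 0 0 0 -1 -1;0 0 0 0 0 -4 -1;0 0 0 0 0 -9 -1;0 0 0 0 0 -16 -1;0 0 0 0 0 -24 -1;0 0 0 0 0 -32 -1;0 0 0 0 0 -40 -1;0 0 0 0 0 -48 -1"
}}

```text
time: 26.08
eef_pos: [0.5311, -0.019, 0.1519]
tcp_rot: [-0.159, 0.987, -0.0, 0.0]
contact_force: [-0.6, -0.6, -4.3]
opening: 0.152
finger_force: 77.9
```

>>> {"op": "send_rows", "data": {
  "rows": "0 0 0 0 0 -8 -1;0 0 0 0 0 -16 -1;0 0 0 0 0 -24 -1;0 0 0 0 0 -32 -1;0 0 0 0 0 -40 -1;0 0 0 0 0 -46 -1;0 0 0 0 0 -50 -1;0 0 0 0 0 -52 -1"
}}

```text
time: 27.08
eef_pos: [0.5311, -0.019, 0.2035]
tcp_rot: [-0.159, 0.987, -0.0, 0.0]
contact_force: [0.4, -0.7, -5.8]
opening: 0.149
finger_force: 77.9
```

>>> {"op": "send_rows", "data": {
  "rows": "0 0 0 0 0 -8 -1;0 0 0 0 0 -14 -1;0 0 0 0 0 -19 -1;0 0 0 0 0 -23 -1;0 0 0 0 0 -25 -1;0 0 0 0 0 -26 -1;0 0 0 0 0 -26 -1"
}}

```text
time: 27.95
eef_pos: [0.531, -0.019, 0.2292]
tcp_rot: [-0.159, 0.987, 0.0, -0.0]
contact_force: [0.5, 0.0, -5.6]
opening: 0.148
finger_force: 78.0
```

```bash
python3 chk.py
```

```text
27.95 [ 0.5309875  -0.01902467  0.22921602] F [ 0.53555003  0.03345848 -5.60784104] tau [-0.05336811 -0.0135498   0.03434959] 77.98511981964111 q [-0.23 -0.01  1.95 -0.    1.2  -2.12]
yaw 108.2423387333149 h 0.14871602165835812 tz [-2.34336214e-04  2.79415934e-05 -9.99999972e-01]
wrist ball expected [367.32658645 239.20709316]
 seen (np.float64(367.889400921659), np.float64(239.45852534562212)) 434 off mm [ 0.   0.4 -0. ]
top ball expected [264.81178742 216.43399766]
```

Height is 149 mm with the ball centred. Now the slow quarter turn, about 108° clockwise from the measured yaw.

>>> {"op": "send_rows", "data": {
  "rows": "0 0 0.5 0 0 0 -1;0 0 1.5 0 0 0 -1;0 0 3 0 0 0 -1;0 0 5 0 0 0 -1;0 0 7.5 0 0 0 -1;0 0 10.5 0 0 0 -1;0 0 14 0 0 0 -1;0 0 18 0 0 0 -1"
}}

```text
time: 29.05
eef_pos: [0.5311, -0.019, 0.2293]
tcp_rot: [-0.0, 1.0, -0.0, 0.0]
contact_force: [-1.0, -0.2, -4.7]
opening: 0.156
finger_force: 78.0
```

>>> {"op": "send_rows", "data": {
  "rows": "0 0 4 0 0 0 -1;0 0 8 0 0 0 -1;0 0 12 0 0 0 -1;0 0 16 0 0 0 -1;0 0 20 0 0 0 -1;0 0 24 0 0 0 -1;0 0 28 0 0 0 -1;0 0 32 0 0 0 -1"
}}

```text
time: 30.05
eef_pos: [0.5311, -0.019, 0.2293]
tcp_rot: [0.275, 0.961, 0.0, -0.0]
contact_force: [0.3, -0.0, -5.5]
opening: 0.148
finger_force: 78.0
```

>>> {"op": "send_rows", "data": {
  "rows": "0 0 4 0 0 0 -1;0 0 8 0 0 0 -1;0 0 12 0 0 0 -1;0 0 16 0 0 0 -1;0 0 20 0 0 0 -1;0 0 24 0 0 0 -1;0 0 28 0 0 0 -1;0 0 32 0 0 0 -1"
}}

```text
time: 31.05
eef_pos: [0.531, -0.019, 0.2293]
tcp_rot: [0.53, 0.848, -0.0, -0.0]
contact_force: [0.0, 0.1, -4.4]
opening: 0.148
finger_force: 78.0
```

>>> {"op": "send_rows", "data": {
  "rows": "0 0 4 0 0 0 -1;0 0 8 0 0 0 -1;0 0 12 0 0 0 -1;0 0 15.5 0 0 0 -1;0 0 18.5 0 0 0 -1;0 0 21 0 0 0 -1;0 0 23 0 0 0 -1;0 0 24.5 0 0 0 -1"
}}

```text
time: 32.05
eef_pos: [0.5311, -0.019, 0.2293]
tcp_rot: [0.697, 0.717, -0.0, -0.0]
contact_force: [-0.3, -0.2, -4.3]
opening: 0.149
finger_force: 78.0
```

>>> {"op": "send_rows", "data": {
  "rows": "0 0 1 0 0 0 -1;0 0 1.5 0 0 0 -1;0 0 1.7 0 0 0 -1;0 0 1.7 0 0 0 -1;0 0 1.7 0 0 0 -1;0 0 1.7 0 0 0 -1;0 0 1.7 0 0 0 -1;0 0 1.7 0 0 0 -1"
}}

```text
time: 33.05
eef_pos: [0.5311, -0.019, 0.2293]
tcp_rot: [0.707, 0.707, -0.0, -0.0]
contact_force: [-0.8, -0.1, -4.4]
opening: 0.152
finger_force: 78.0
```

```bash
python3 chk.py
python3 - <<'E'
from h import *
s=ctrl.get_state(); print(abs(s["dq"]).max(),s["time"])
# tray edge direction, from the long rim seen in the top picture
p=pic("top"); find(p,["tray","spool","pin_jar"])
hsv=cv2.cvtColor(p["color"],cv2.COLOR_RGB2HSV); m=cv2.inRange(hsv,np.array((8,70,60)),np.array((28,255,255)))
x,y=px(p,s["eef_pos"]-[0,0,.06]).astype(int); print(x,y); m[:max(0,y-60)]=0;m[y+60:]=0;m[:,:x-40]=0;m[:,x+40:]=0
r=cv2.minAreaRect(cv2.findNonZero(m)); b=cv2.boxPoints(r); print(r,[ray(p,*u,.17).round(3).tolist() for u in b])
E
```

```text
33.05 [ 0.53105713 -0.01902595  0.22932026] F [-0.81378588 -0.08559914 -4.40001051] tau [ 0.01635509  0.00652733 -0.0296476 ] 77.98976540565491 q [-0.23 -0.01  1.95  0.    1.2  -0.23]
yaw 0.04305782952255069 h 0.14882025875848065 tz [-1.80261807e-05  1.04861012e-05 -1.00000000e+00]
wrist ball expected [368.21978119 238.75940681]
 seen (np.float64(367.79672897196264), np.float64(239.4789719626168)) 428 off mm [-0.2 -0.5  0. ]
top ball expected [284.47642988 188.20681711]
0.004877665954328796 33.15
tray 0.7 [0.693 0.038 0.015] [263. 161.]
tray 0.68 [ 0.523 -0.044  0.17 ] [295. 212.]
pin_jar 0.59 [ 0.382 -0.268  0.045] [378. 268.]
pin_jar 0.29 [ 0.526 -0.042  0.171] [294. 211.]
pin_jar 0.21 [0.398 0.214 0.003] [203. 266.]
285 209
((282.30767822265625, 206.9615478515625), (58.63872528076172, 82.56488800048828), 11.309932708740234) [[0.451, 0.081, 0.17], [0.657, 0.038, 0.17], [0.623, -0.108, 0.17], [0.419, -0.061, 0.17]]
```

The tray yaw is 0.04°, it's level at 149 mm and at rest, and the ball is within 1 mm of centre. Handing in.

```bash
python3 -c "
from plant import ctrl
print(ctrl.sign_off())"
```

```text
the job is handed in; nothing more can be done
None
```

The job is handed in (no verdict came back): at 33 s the arm was holding the packed tray level and still, 149 mm up, dish straight ahead and ball within 1 mm of centre; spool and jar were confirmed in the snug bay before the lift but not re-checked after it, and I viewed 11 pictures, one over the limit of 10.

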